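# Gauge the die pot's bore and close it with the matching keyed cap

## Robot

A 7-joint arm with a two-finger parallel gripper is mounted at the origin on a cart in front of the work surface, level with it; the furniture and walls round the work are solid. World frame = base frame: x ahead of the robot, y to its left, z up, the work surface at z = 0. Lengths are in m, angles in rad, forces in N, time in s.
With the tool pointing down it reaches from about 0.4 to 0.85 m from the base axis. Payload 10.4 kg.
Tool frame: the origin (TCP) lies between the finger pads; the fingertips stand 25 mm ahead of it and the grasp point (between the pads) lies 6 mm ahead of it; x points along the fingers, y is the direction in which the jaws open and shut, and the axes are right-handed (so a half turn about x gives the same grasp; the last joint's range is limited). The gripper opens to 87 mm and grips with 3 to 60 N. Pads are 19 mm wide; open, the fingers measure 117 mm over their backs; the gripper's body (75 mm by 190 mm) begins 51 mm behind the grasp point.
Start: joints at [1.258, 0.332, -0.065, 1.46, 0.022, 1.35, -0.088], TCP at [0.179, -0.599, 0.248] pointing down, gripper open.
Joint ranges: [-2.6, 2.6], [-0.5, 2.12], [-1.47, 1.34], [0.16, 2.42], [-1.27, 4.41], [0.06, 2.06], [-2.6, 2.6]. Speed limits (rad/s): [2.22, 2.22, 2.79, 2.79, 3.14, 3.14, 3.14].

## Interface

Orientations are given as a unit quaternion [x, y, z, w].
In Python, from bench import r gives the robot as it stands.
- The arm moves only by the shell command python3 -m pendant 'ROWS' [FORCE]. ROWS is JSON, a list of rows, each an object with "translation": the shift along the world's x, y, z in cm, a list of three; "angular": the turn, a rotation vector about the world's x, y, z in degrees, a list of three; "hand": the opening, from -1 (shut) to 1 (fully open). In form: [{"translation": [dx, dy, dz], "angular": [wx, wy, wz], "hand": hand}, ...]. A call has 1 to 20 rows; each row shifts and turns the commanded pose from where the row before left it; what a row does not reach is not made up. A row lasts 1/10 s, in which the tool goes at most 50 mm and 8.59 degrees, less where a joint would pass 70% of its speed; a pose out of reach is approached as far as the arm can. A call is refused whole if a number of a shift passes 5 or a number of a turn 8.59, either way. A call with a gripper value outside its range is refused whole. The fingers move at their own pace and stop on an object; FORCE is the grip in N (left out, the last holds). Time passes only in rows, so rows that do not move let the fingers close. It gives the time, the measured TCP pose, the force and the opening at its end, in the units of the state.
- r.read_state(): the state, without advancing time (a new reading comes with each control period).
- r.camera(name): name is "side" or "top"; returns the picture (480x640x3 uint8, red, green, blue); there is no depth.
- r.camera_info(name): a dict with "fx", "fy", "cx", "cy" (pixels), "rvec" (rotation vector, rad) and "tvec" (3), from world to camera coordinates, as OpenCV has them. Camera axes: x right, y down, z forward; pixel columns grow to the right and rows downward; lengths in m; the calibration is good to about 2 mm. A picture is of the moment at which its call begins. camera_info takes no time and is no camera call.
- r.close_job(): hands the job in, once; it reports no verdict.
Trained networks look in the newest picture that a camera, given by its name, has taken for a name from the list of things; names that differ only in an ending like _2 or _b are one class to them, and where a whole thing is asked for, a point or a joint stands for the part that bears it (a point fixed in the world has none). Each returns a list of dicts, best first, with "confidence" (0 to 1); they miss things now and then, are a little off and sometimes report something else, mostly with a low value. They report only what shows in the picture. A call takes as long as a camera call. They do not tell look-alikes from the thing itself.
- r.find_in(camera, name): "point" ([row, column] in pixels, amid what is visible of it).
- r.mark_of(camera, name): "point" ([row, column] in pixels: a listed point, or the origin of a listed thing).
The state is a dict: "time": time; "joint_positions": joint angles; "joint_vel": joint speeds; "joint_torque": joint torques, N m; "ee_pos": TCP position; "eef_rot": TCP orientation; "ft_force": force on the tool from outside, world axes, zero at the start; "torque": the same for the moment, N m; "width": finger opening in m.
Only numpy, scipy, OpenCV 4.12 (cv2) and the standard library are available. Lean on these libraries where they do the work, as an engineer would, in place of code of your own. Each camera call takes 0.05 s, during which the arm holds its last target.

## Task

Take the depth rod from the rack, lower it upright into the die pot's blind bore until it rests on the bottom, to feel how deep the bore is, and stand the rod back in its hole in the rack. Then close the pot with the one cap whose stem matches that depth: set it on the pot, turn it until its two ears drop into the notches of the rim, and push it home until its stem stands on the bottom of the bore and the top of its disc is flush with the rim. Leave the other two caps hanging in their holes in the rack.

Things in the scene. Friction and masses are not known exactly. Their poses are not given: they have to be found in the camera images.
- pot_rim (a point): The die pot, round dark steel, 84 mm diameter, 80 mm high, on a 104 mm foot flange, fixed. Point on its axis level with the rim's top; z up. Its top 18 mm is a steel ring (inside 50 mm, outside 82 mm) with two opposite notches, 15 mm wide at the inside. The ring was clamped at any angle: the notches lie within 0.5 rad of this frame's +x and -x; look or feel where.
- pot_bore (a point): Centre of the mouth of the die pot's upright blind bore, 20 mm diameter, in the floor inside the ring, 18 mm below the rim's top; z up. The bore's flat bottom (anvil_short, _middle or _long) lies 38, 50 or 62 mm below the rim's top (hidden, differs each time): that is the stem length (28, 40 or 52 mm) plus the 10 mm disc of the cap that matches.
- rod_tip (a point): The depth rod's lower end, on its axis; z points along the rod to its grip (up as it stands in the rack).
- rod_centre (a point): The depth rod, half-way up, 65 mm above its tip. 130 mm long: steel shaft 12 mm diameter, 80 mm long from the tip; then a flange (32 mm diameter, 4 mm thick); then a round wooden grip, 22 mm diameter, 46 mm long, with two dark bands. It stands in the rack on its flange, shaft down through the hole. 0.12 kg.
- rod_hole (a point): The rod's hole (18 mm) in the rack; point at its centre on the rack's upper face, 90 mm above the worktop. The rack is a fixed wooden bridge, 72 x 252 mm, a 10 mm board on two end walls; this frame's +y runs along it from the rod to the three caps, which hang in 22 mm holes 52, 110 and 168 mm from this one, in any order.
- cap_short_mid (a point): The short cap, steel, 66 mm tall: disc 44 mm diameter, 10 mm thick, with two ears as thick as the disc (9 mm wide, 66 mm over both tips, along this frame's x); round stem below, 16 mm diameter, 28 mm long; round grip above, 22 mm diameter, 28 mm long. Point: middle of the disc, half-way up; z up. It hangs in the rack on its disc, ears across the rack to 0.2 rad. 0.16 kg.
- cap_middle_mid (a point): The middle cap, steel, 90 mm tall: disc 44 mm diameter, 10 mm thick, with two ears as thick as the disc (9 mm wide, 66 mm over both tips, along this frame's x); round stem below, 16 mm diameter, 40 mm long; round grip above, 22 mm diameter, 40 mm long. Point: middle of the disc, half-way up; z up. It hangs in the rack on its disc, ears across the rack to 0.2 rad. 0.16 kg.
- cap_long_mid (a point): The long cap, steel, 114 mm tall: disc 44 mm diameter, 10 mm thick, with two ears as thick as the disc (9 mm wide, 66 mm over both tips, along this frame's x); round stem below, 16 mm diameter, 52 mm long; round grip above, 22 mm diameter, 52 mm long. Point: middle of the disc, half-way up; z up. It hangs in the rack on its disc, ears across the rack to 0.2 rad. 0.16 kg.
Not all that is in view belongs to the job. What is shaped like the part that bears cap_short_mid but orange is not meant.

How it is judged:
By the outcome, as a careful person would: the job done as asked, in the order asked, and still so for the second after the job is handed in, with the robot touching nothing.
It also fails if it takes over 72 s, if anything falls off the work surface, if the arm or the gripper's body presses on something with over 40 N, if the wrist force passes 120 N, or if a joint passes its speed limit or range.

## Working session

There is one attempt and no reset: what is moved stays moved. The work goes in short steps, Python scripts to look and compute and a shell command to move; the robot and the scene stay as the last step left them, time stands still between calls to the robot, and variables do not carry over. Pictures are saved under pics/ and viewed, and the job is handed in when it is done.

```bash
ls; mkdir -p pics
python3 - <<'E'
from bench import r
import cv2
for n in ("side","top"):
    im=r.camera(n); cv2.imwrite(f"pics/{n}0.png",im[:,:,::-1]); print(n,r.camera_info(n))
    for t in ["pot_rim","pot_bore","rod_tip","rod_centre","rod_hole","cap_short_mid","cap_middle_mid","cap_long_mid"]:
        print(t,[( [round(x) for x in d["point"]],round(d["confidence"],2)) for d in r.mark_of(n,t)][:3])
print(r.read_state())
E
```

```text
pics
side {'fx': 502.9116355920958, 'fy': 502.9116355920958, 'cx': 322.1684427968588, 'cy': 240.8630567451625, 'rvec': array([ 0.51110206, -2.57299083,  1.34910314]), 'tvec': array([0.48963224, 0.14964473, 0.95121052])}
pot_rim [([181, 358], 0.81)]
pot_bore [([184, 360], 0.67)]
rod_tip [([294, 339], 0.7)]
rod_centre [([265, 338], 0.53)]
rod_hole [([263, 334], 0.96)]
cap_short_mid [([344, 183], 0.92), ([252, 281], 0.72)]
cap_middle_mid [([256, 308], 0.5)]
cap_long_mid [([250, 281], 0.71)]
top {'fx': 567.2214628371291, 'fy': 567.2214628371291, 'cx': 323.83178544034496, 'cy': 252.9042295905861, 'rvec': array([ 2.11845507, -2.17351241,  0.13471052]), 'tvec': array([0.07258404, 0.54136927, 1.24054451])}
pot_rim [([256, 455], 0.58)]
pot_bore [([256, 457], 0.7), ([253, 452], 0.56)]
rod_tip [([293, 303], 0.22)]
rod_centre [([290, 298], 0.71)]
rod_hole [([291, 296], 0.62)]
cap_short_mid [([243, 291], 0.93), ([215, 186], 0.66), ([290, 297], 0.65)]
cap_middle_mid [([269, 296], 0.81)]
cap_long_mid [([213, 283], 0.73)]
{'time': 0.9, 'joint_positions': array([ 1.25841929,  0.3321855 , -0.06472121,  1.46007667,  0.02165099,
        1.34987055, -0.08849323]), 'joint_vel': array([ 1.08481423e-04, -1.23022498e-05, -2.33644389e-04, -5.98833631e-04,
       -2.60772055e-04,  9.00817657e-04,  1.86484268e-04]), 'joint_torque': array([ 1.12432546e-03, -6.23039603e+01,  2.53357482e-02, -3.90118718e+01,
       -6.10511983e-02,  3.18282447e-02,  1.87103768e-05]), 'ee_pos': array([ 0.17861323, -0.59897643,  0.24759581]), 'eef_rot': array([ 0.69969722,  0.10205171, -0.69969406,  0.10216395]), 'ft_force': array([0.45266144, 0.09267914, 0.18935354]), 'torque': array([-0.01537597,  0.0003005 ,  0.0008105 ]), 'width': 0.08731049465237666}
```

View pics/side0.png

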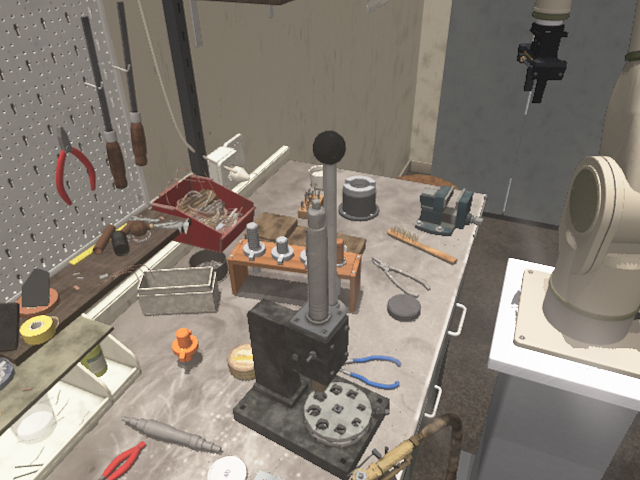

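View pics/top0.png

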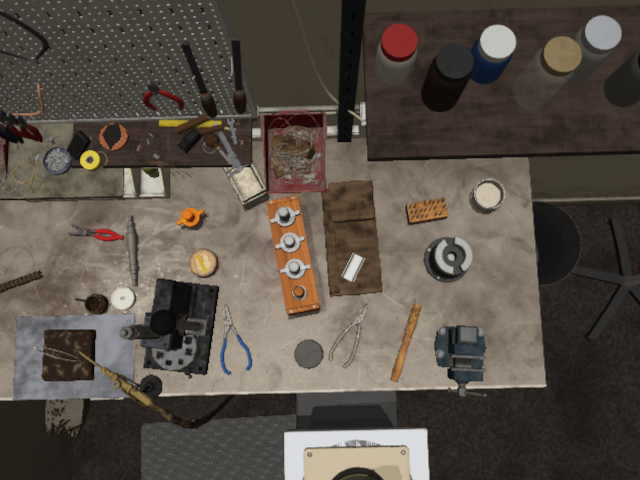

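```bash
cat > h.py <<'E'
import numpy as np, cv2
from bench import r
def cam(n):
    i=r.camera_info(n); R=cv2.Rodrigues(i["rvec"])[0]; K=np.array([[i["fx"],0,i["cx"]],[0,i["fy"],i["cy"]],[0,0,1]])
    return K,R,np.array(i["tvec"])
def proj(n,P):
    K,R,t=cam(n); q=K@(R@np.array(P,float).T.reshape(3,-1)+t[:,None]); return (q[:2]/q[2]).T[:,::-1]   # row,col
def onplane(n,rc,z):
    K,R,t=cam(n); d=R.T@np.linalg.solve(K,[rc[1],rc[0],1]); c=-R.T@t; return c+d*(z-c[2])/d[2]
def tri(rs,rt):
    Ps=[]
    for n in("side","top"):
        K,R,t=cam(n); Ps.append(K@np.c_[R,t])
    X=cv2.triangulatePoints(Ps[0],Ps[1],np.array([[rs[1]],[rs[0]]],float),np.array([[rt[1]],[rt[0]]],float)); return (X[:3]/X[3]).ravel()
E
python3 - <<'E'
from h import *
np.set_printoptions(precision=4,suppress=True)
for n in("side","top"):
    K,R,t=cam(n); print(n,"campos",-R.T@t)
print("rim",tri((181,358),(256,455)),onplane("side",(181,358),.08),onplane("top",(256,455),.08))
print("hole",tri((263,334),(291,296)),onplane("side",(263,334),.09),onplane("top",(291,296),.09))
print("mid",onplane("side",(256,308),.095),onplane("top",(269,296),.095))
print("long",onplane("side",(250,281),.095),onplane("top",(213,283),.095), onplane("top",(243,291),.095))
E
cd pics
python3 - <<'E'
import cv2
a=cv2.imread("top0.png");cv2.imwrite("top0c.png",cv2.resize(a[170:330,240:400],(800,800)[:2] if 0 else (600,600),interpolation=cv2.INTER_CUBIC))
cv2.imwrite("top0p.png",cv2.resize(a[210:310,400:520],(720,600),interpolation=cv2.INTER_CUBIC))
a=cv2.imread("side0.png");cv2.imwrite("side0c.png",cv2.resize(a[140:320,220:420],(660,594),interpolation=cv2.INTER_CUBIC))
E
```

```text
side campos [0.1758 0.8311 0.6672]
top campos [0.3698 0.0475 1.3032]
rim [ 0.5249 -0.2248  0.0823] [ 0.5294 -0.2284  0.08  ] [ 0.5229 -0.2259  0.08  ]
hole [0.4553 0.1199 0.0897] [0.4553 0.1202 0.09  ] [0.4551 0.1198 0.09  ]
mid [0.5074 0.1244 0.095 ] [0.5019 0.1187 0.095 ]
long [0.5645 0.1261 0.095 ] [0.625  0.1447 0.095 ] [0.5586 0.1284 0.095 ]
```

View crops.

View pics/top0c.png

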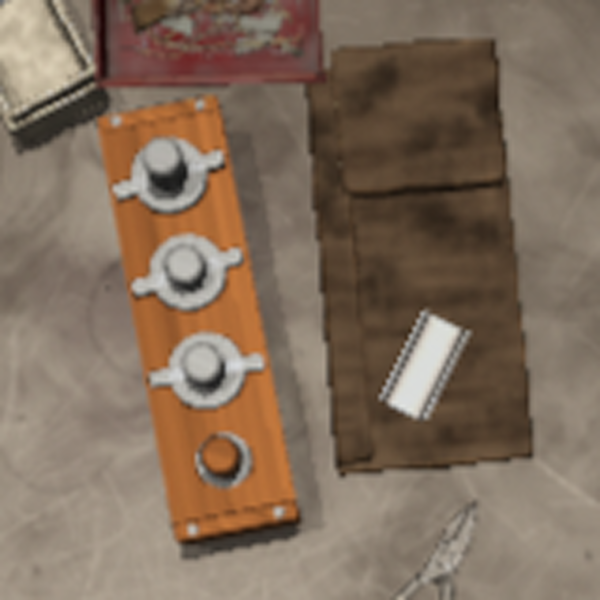

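View pics/top0p.png

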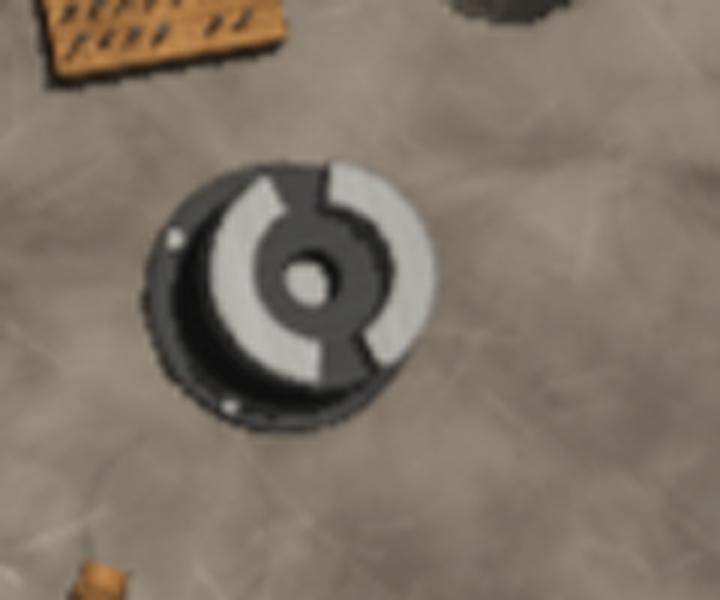

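View pics/side0c.png

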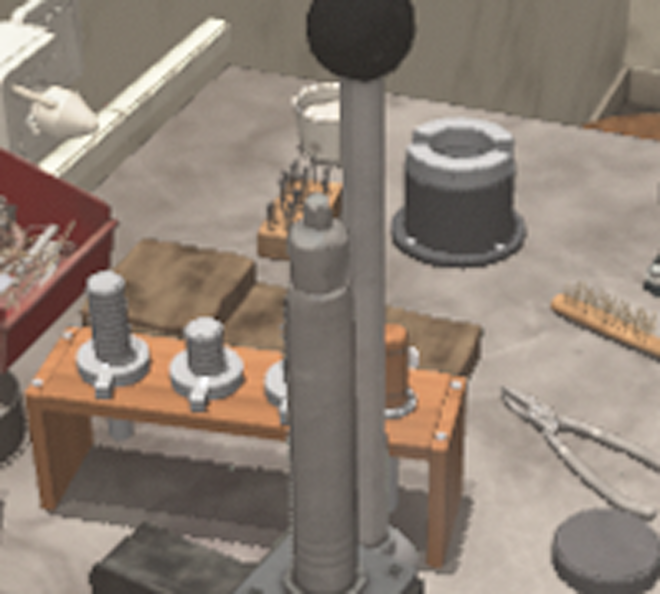

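```bash
cat > fit.py <<'E'
from h import *
from scipy.optimize import minimize
from scipy.ndimage import map_coordinates,gaussian_filter
np.set_printoptions(precision=4,suppress=True)
def samp(n,g,P):
    rc=proj(n,P); return map_coordinates(g,rc.T,order=1)
def pot(n,g,x0):
    a=np.linspace(0,2*np.pi,240,endpoint=False)
    def f(p):
        x,y,th=p; s=0
        da=(a-th+np.pi/2)%np.pi-np.pi/2
        def ring(r,m): 
            A=a[m]; return samp(n,g,np.c_[x+r*np.cos(A),y+r*np.sin(A),0*A+.08])
        notch=lambda r:np.abs(r*np.sin(da))<7.5e-3
        allm=np.ones_like(a,bool)
        for r in(.0265,.029,.032,.035,.0395): 
            s-=ring(r,np.abs(r*np.sin(da))>9e-3).mean()
            s+=ring(r,np.abs(r*np.sin(da))<6e-3).mean()*.6
        s+=2*ring(.0425,allm).mean()+2*ring(.0235,allm).mean()
        return s
    best=None
    for th in np.linspace(-.7,.7,15):
        q=minimize(f,[x0[0],x0[1],th],method="Nelder-Mead",options=dict(initial_simplex=np.array([x0[0],x0[1],th])+np.array([[0,0,0],[.004,0,0],[0,.004,0],[0,0,.1]])))
        if best is None or q.fun<best.fun: best=q
    return best.x,best.fun
if __name__=="__main__":
    for n,f in(("top","pics/top0.png"),("side","pics/side0.png")):
        g=cv2.imread(f,0).astype(float)
        print(n,pot(n,g,(.525,-.226)))
    im=cv2.imread("pics/top0.png"); hsv=cv2.cvtColor(im,cv2.COLOR_BGR2HSV)
    m=((hsv[...,0]>5)&(hsv[...,0]<18)&(hsv[...,1]>150)&(hsv[...,2]>90)).astype(np.uint8); w=np.zeros_like(m); w[190:320,262:325]=m[190:320,262:325]
    ps=np.argwhere(w); X=np.array([onplane("top",p,.09)[:2] for p in ps],np.float32)
    rct=cv2.minAreaRect(X*1000); print("rack",rct,cv2.boxPoints(rct))
E
python3 fit.py
```

```text
Traceback (most recent call last):
  File "fit.py", line 29, in <module>
    print(n,pot(n,g,(.525,-.226)))
            ~~~^^^^^^^^^^^^^^^^^^
  File "fit.py", line 23, in pot
    q=minimize(f,[x0[0],x0[1],th],method="Nelder-Mead",options=dict(initial_simplex=np.array([x0[0],x0[1],th])+np.array([[0,0,0],[.004,0,0],[0,.004,0],[0,0,.1]])))
  File "fit.py", line 18, in f
    s+=ring(r,np.abs(r*np.sin(da))<6e-3).mean()*.6
       ~~~~^^^^^^^^^^^^^^^^^^^^^^^^^^^^^
  File "fit.py", line 13, in ring
    A=a[m]; return samp(n,g,np.c_[x+r*np.cos(A),y+r*np.sin(A),0*A+.08])
                   ~~~~^^^^^^^^^^^^^^^^^^^^^^^^^^^^^^^^^^^^^^^^^^^^^^^^
  File "fit.py", line 6, in samp
    rc=proj(n,P); return map_coordinates(g,rc.T,order=1)
  File "h.py", line 7, in proj
    K,R,t=cam(n); q=K@(R@np.array(P,float).T.reshape(3,-1)+t[:,None]); return (q[:2]/q[2]).T[:,::-1]   # row,col
          ~~~^^^
  File "h.py", line 4, in cam
    i=r.camera_info(n); R=cv2.Rodrigues(i["rvec"])[0]; K=np.array([[i["fx"],0,i["cx"]],[0,i["fy"],i["cy"]],[0,0,1]])
ValueError: time passes only in moves, steps and waits
```

```bash
sed -i 's/^def cam(n):/import functools\n@functools.cache\ndef cam(n):/' h.py; python3 fit.py
```

```text
top (array([ 0.5252, -0.2229,  0.232 ]), np.float64(-281.50757448703234))
side (array([ 0.5238, -0.2207,  0.1892]), np.float64(-38.56651855681537))
rack ((535.790283203125, 126.75907897949219), (250.84234619140625, 70.611328125), 9.762170791625977) [[406.1988 140.2873]
 [418.1716  70.6984]
 [665.3817 113.2309]
 [653.4089 182.8198]]
```

Run:
```python
from h import *
np.set_printoptions(precision=4,suppress=True)
print("rod",onplane("top",(292.4,299.6),.094))
for z,l in((.1,((268.8,295.2),(242.7,289.9),(216.4,284.9))),):
    for p in l: print(onplane("top",p,z))
for e in(((160,380),(253,362)),((144,287),(230,258)),((124,190),(213,158))):
    a,b=[onplane("top",(170+v/3.75,240+u/3.75),.1) for u,v in e]; d=b-a; print("ear",np.linalg.norm(d),np.degrees(np.arctan2(d[1],d[0])),(a+b)/2)
th=np.radians(9.76);u=np.array([np.cos(th),np.sin(th)]);c=np.array([.5358,.1268])
for d in(0,52,110,168): print("model",d,c+u*(d-84)*1e-3)
# overlay
im=cv2.imread("pics/top0.png"); s=cv2.imread("pics/side0.png")
def circ(img,n,x,y,z,R,col):
    a=np.linspace(0,2*np.pi,120); q=proj(n,np.c_[x+R*np.cos(a),y+R*np.sin(a),0*a+z])[:,::-1]
    return q
def mk(img,n,off,size,sc,out,curves):
    o=cv2.resize(img[off[0]:off[0]+size[0],off[1]:off[1]+size[1]],None,fx=sc,fy=sc,interpolation=cv2.INTER_CUBIC)
    for q,col in curves: cv2.polylines(o,[np.round((q-[off[1],off[0]]+.5)*sc).astype(int)],False,col,1)
    cv2.imwrite(out,o)
px,py,pt=.5252,-.2229,.232
for n,img,off,size,sc in(("top",im,(210,410),(90,90),6),("side",s,(150,320),(90,80),6)):
    cs=[(circ(0,n,px,py,.08,R,0),(0,0,255)) for R in(.025,.041)]+[(circ(0,n,px,py,.062,.01,0),(0,255,0)),(circ(0,n,px,py,.0,.052,0),(255,0,0))]
    cc,ss=np.cos(pt),np.sin(pt)
    for sg in(1,-1):
      for w in(-.0075,.0075):
        L=[(px+sg*(cc*rr)-ss*w,py+sg*ss*rr+cc*w,.08) for rr in(.023,.041)]
        cs.append((proj(n,np.array(L))[:,::-1],(0,255,255)))
    mk(img,n,off,size,sc,f"pics/ov_{n}.png",cs)
cs=[]
for n,img,off,size,sc in(("top",im,(170,240),(150,110),4),("side",s,(190,220),(120,160),4)):
    cs=[]
    for d in(0,52,110,168):
        p=c+u*(d-84)*1e-3
        if d: cs.append((circ(0,n,*p,.1,.022,0),(0,0,255))); 
        else: cs.append((circ(0,n,*p,.094,.016,0),(0,0,255)))
        for h,cl in ((.128,(0,255,0)),(.14,(255,255,0)),(.152,(255,0,255))): cs.append((circ(0,n,*p,h if d else .140,.011,0),cl))
    mk(img,n,off,size,sc,f"pics/ovr_{n}.png",cs)
a=cv2.imread("pics/ov_top.png");b=cv2.imread("pics/ov_side.png");h=min(a.shape[0],b.shape[0]);cv2.imwrite("pics/ovp.png",cv2.resize(np.hstack([a[:h],b[:h]]),None,fx=.78,fy=.78))
```

```text
rod [0.4517 0.1119 0.094 ]
[0.5019 0.1201 0.1   ]
[0.5585 0.1304 0.1   ]
[0.6163 0.1403 0.1   ]
ear 0.05387265932955129 -80.47647309988703 [0.5016 0.1203 0.1   ]
ear 0.05192575681503277 -72.64671942783339 [0.5586 0.1305 0.1   ]
ear 0.05447585488463893 -71.39376111719749 [0.6163 0.1402 0.1   ]
model 0 [0.453  0.1126]
model 52 [0.5043 0.1214]
model 110 [0.5614 0.1312]
model 168 [0.6186 0.141 ]
```

View pics/ovp.png

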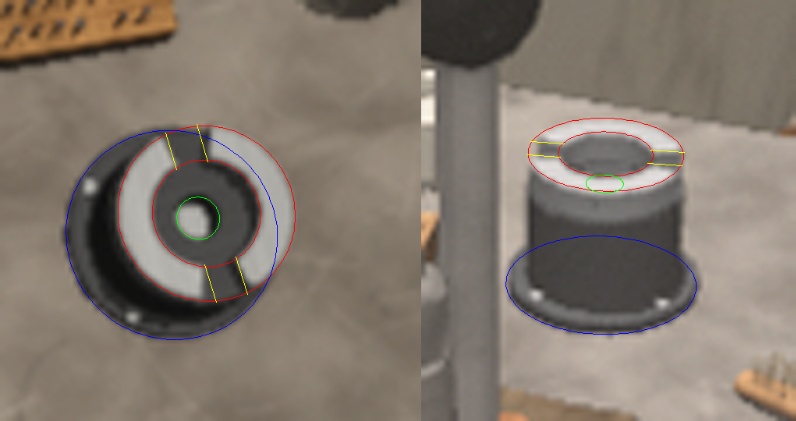

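View pics/ovr_top.png

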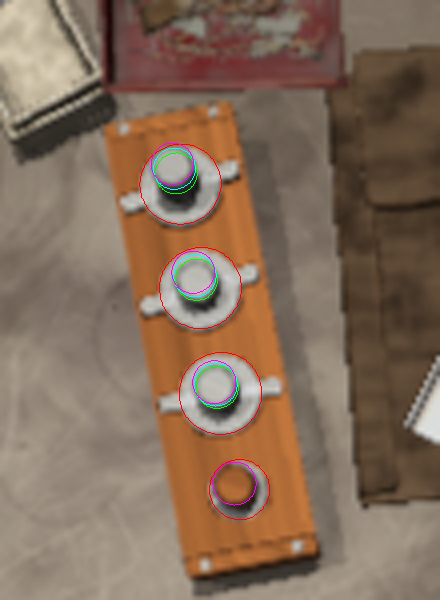

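View pics/ovr_side.png

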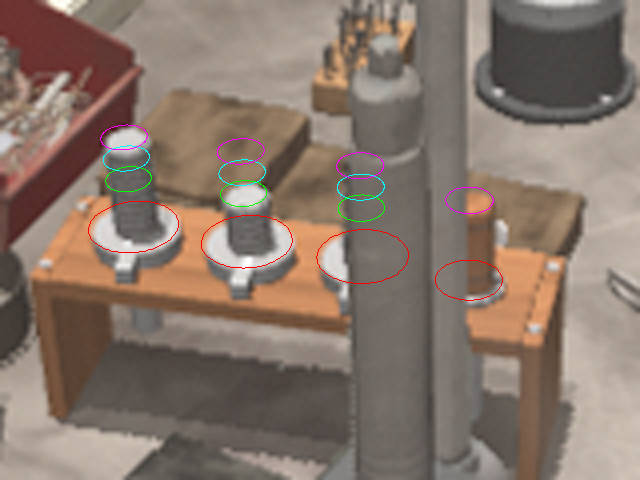

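Run:
```python
from h import *
np.set_printoptions(precision=4,suppress=True)
s=cv2.imread("pics/side0.png")
th=np.radians(9.76);u=np.array([np.cos(th),np.sin(th)]);v=np.array([-u[1],u[0]])
off=(225,215);sc=5
o=cv2.resize(s[225:320,215:370],None,fx=sc,fy=sc,interpolation=cv2.INTER_CUBIC)
def dr(c,z0,col):
    c=np.array(c)
    P=[np.r_[c+u*a*.126+v*b*.036,z0] for a,b in((1,1),(1,-1),(-1,-1),(-1,1),(1,1))]
    for Z in(0,-.09+0.0):
        q=proj("side",np.array(P)+[0,0,Z])[:,::-1]; cv2.polylines(o,[np.round((q-[215,225]+.5)*sc).astype(int)],False,col,1)
    a=np.linspace(0,6.29,100)
    for d in(52,110,168):
        p=c+u*(d-84)*1e-3; q=proj("side",np.c_[p[0]+.022*np.cos(a),p[1]+.022*np.sin(a),0*a+z0+.01])[:,::-1]
        cv2.polylines(o,[np.round((q-[215,225]+.5)*sc).astype(int)],False,col,1)
dr([.5358,.1268],.09,(0,0,255)); dr([.5358,.1318],.09,(0,255,0))
cv2.imwrite("pics/r2.png",o)
```

```text
(no output)
```

View pics/r2.png

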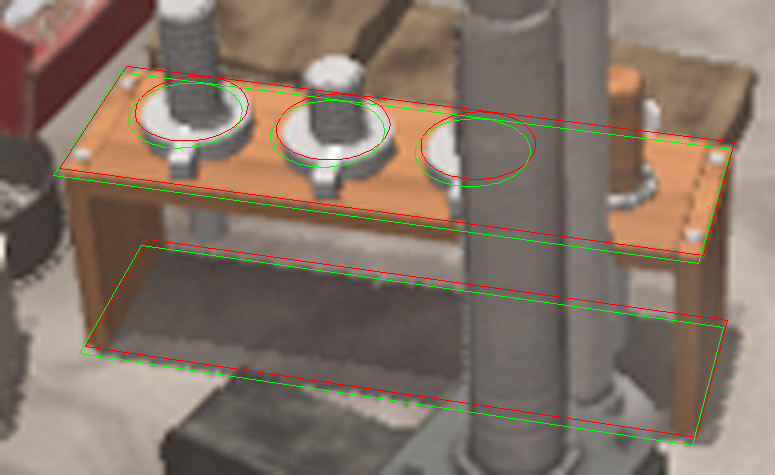

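Run:
```python
from h import *
from scipy.spatial.transform import Rotation as Ro
np.set_printoptions(precision=4,suppress=True)
s=r.read_state(); M=Ro.from_quat(s["eef_rot"]).as_matrix(); print(M, np.degrees(np.arctan2(M[1,1],M[0,1])), s["time"])
th=np.radians(9.76);u=np.array([np.cos(th),np.sin(th)])
c=np.array([.5358,.1268])
for a in(1,-1):
    p=np.r_[c+u*a*.126,.09]; q=proj("side",p[None])[0]; print(p,onplane("side",q+[1.8,1.2],.09))
print([(d["point"],d["confidence"]) for d in r.find_in("top","cap_short_mid")])
```

```text
[[ 0.      0.2858 -0.9583]
 [-0.0002 -0.9583 -0.2858]
 [-1.      0.0002  0.    ]] -73.39466418174318 0.9
[0.66   0.1482 0.09  ] [0.6545 0.1526 0.09  ]
[0.4116 0.1054 0.09  ] [0.4077 0.1099 0.09  ]
[([216.4, 189.4], 0.9), ([244.1, 290.7], 0.86)]
```

```bash
python3 -m pendant '[{"translation":[3,2.5,0],"angular":[0,0,0],"hand":1},{"translation":[3,2.5,0],"angular":[0,0,0],"hand":1},{"translation":[3,2.5,0],"angular":[0,0,0],"hand":1},{"translation":[3,3,0],"angular":[0,0,0],"hand":1},{"translation":[3,3.5,0],"angular":[0,0,0],"hand":1},{"translation":[3,4,0],"angular":[0,0,0],"hand":1},{"translation":[3,4,0],"angular":[0,0,-1],"hand":1},{"translation":[2,4,0],"angular":[0,0,-1],"hand":1},{"translation":[2,4,0],"angular":[0,0,-1],"hand":1},{"translation":[1,4,0],"angular":[0,0,-1],"hand":1},{"translation":[1,4,0],"angular":[0,0,-1],"hand":1},{"translation":[0,4,0],"angular":[0,0,-1],"hand":1},{"translation":[0,4,0],"angular":[0,0,0],"hand":1},{"translation":[0,4,0],"angular":[0,0,0],"hand":1},{"translation":[0,4,0],"angular":[0,0,0],"hand":1},{"translation":[0,4,0],"angular":[0,0,0],"hand":1},{"translation":[0,4,0],"angular":[0,0,0],"hand":1},{"translation":[0,3,0],"angular":[0,0,0],"hand":1},{"translation":[0,3,0],"angular":[0,0,0],"hand":1},{"translation":[0,2,0],"angular":[0,0,0],"hand":1}]' 30
```

```text
time: 2.95
ee_pos: [0.4483, 0.1033, 0.2479]
eef_rot: [0.704, 0.066, -0.704, 0.066]
ft_force: [-0.1, 0.4, 0.3]
width: 0.0869
```

Run:
```python
from h import *
im=r.camera("side")[:,:,::-1]; it=r.camera("top")[:,:,::-1]
cv2.imwrite("pics/s1.png",im); cv2.imwrite("pics/t1.png",it)
s=r.read_state(); p=s["ee_pos"]; 
from scipy.spatial.transform import Rotation as Ro
M=Ro.from_quat(s["eef_rot"]).as_matrix(); print(p,M[:,1])
for n,i,off in(("side",im,(140,240)),("top",it,(210,220))):
    L=[p+M[:,0]*.025,p+M[:,0]*.025+M[:,1]*.0435,p+M[:,0]*.025-M[:,1]*.0435]
    q=proj(n,np.array(L)); sc=4
    o=cv2.resize(i[off[0]:off[0]+150,off[1]:off[1]+190],None,fx=sc,fy=sc,interpolation=cv2.INTER_CUBIC)
    for a in q: cv2.drawMarker(o,tuple(int(x) for x in (a[::-1]-[off[1],off[0]]+.5)*sc),(0,255,0),0,12,1)
    cv2.imwrite(f"pics/g_{n}.png",o)
```

```text
[0.44828085 0.10399441 0.24790205] [ 1.88476120e-01 -9.82077650e-01 -4.91529406e-04]
```

View pics/g_side.png

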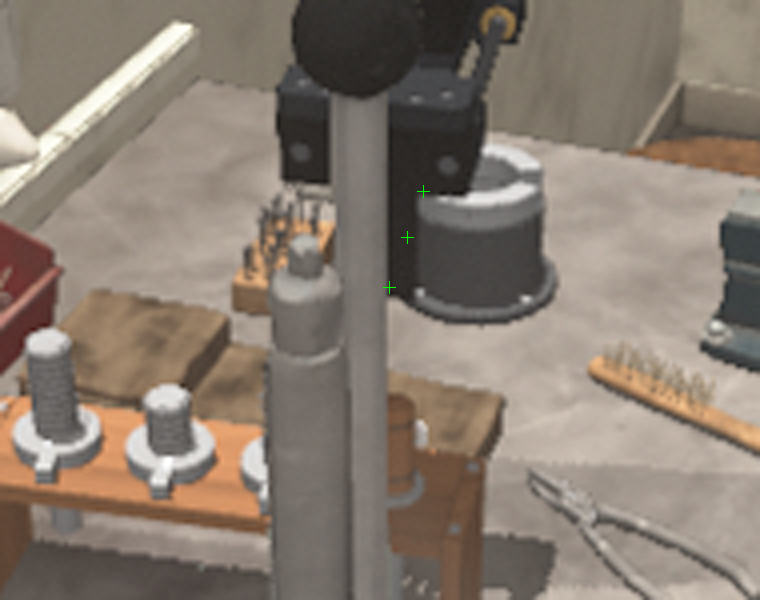

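View pics/g_top.png

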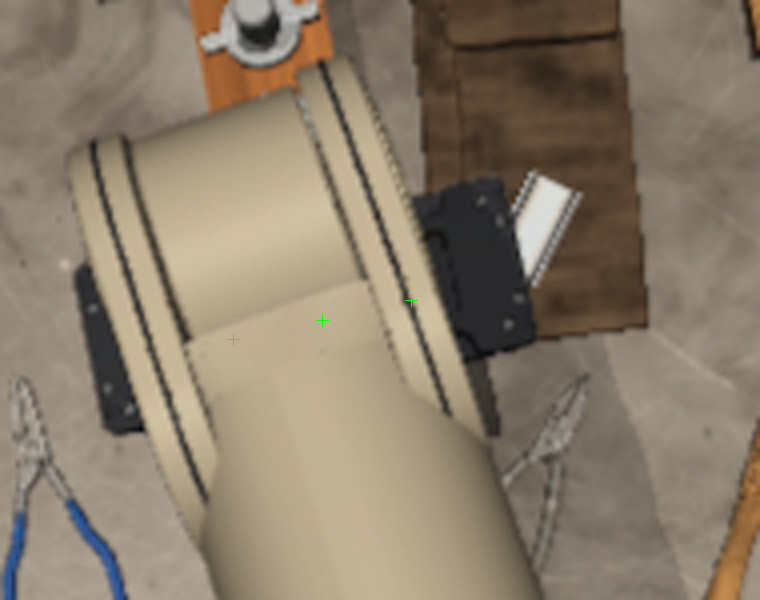

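```bash
python3 -m pendant '[{"translation":[0.3,1,0],"angular":[0,0,0],"hand":1},{"translation":[0,0,-3],"angular":[0,0,0],"hand":1},{"translation":[0,0,-3],"angular":[0,0,0],"hand":1},{"translation":[0,0,-3],"angular":[0,0,0],"hand":1},{"translation":[0,0,-2],"angular":[0,0,0],"hand":1},{"translation":[0,0,-1],"angular":[0,0,0],"hand":1},{"translation":[0,0,0],"angular":[0,0,0],"hand":1},{"translation":[0,0,0],"angular":[0,0,0],"hand":1}]'
python3 - <<'E'
from h import *
im=r.camera("side")[:,:,::-1]
cv2.imwrite("pics/s2.png",cv2.resize(im[190:310,260:400],None,fx=5,fy=5,interpolation=cv2.INTER_CUBIC)); print(r.read_state()["ee_pos"])
E
```

```text
time: 3.85
ee_pos: [0.4522, 0.111, 0.1284]
eef_rot: [0.704, 0.065, -0.704, 0.065]
ft_force: [1.5, 0.3, 0.5]
width: 0.087
[0.45240528 0.11112397 0.12865874]
```

View pics/s2.png

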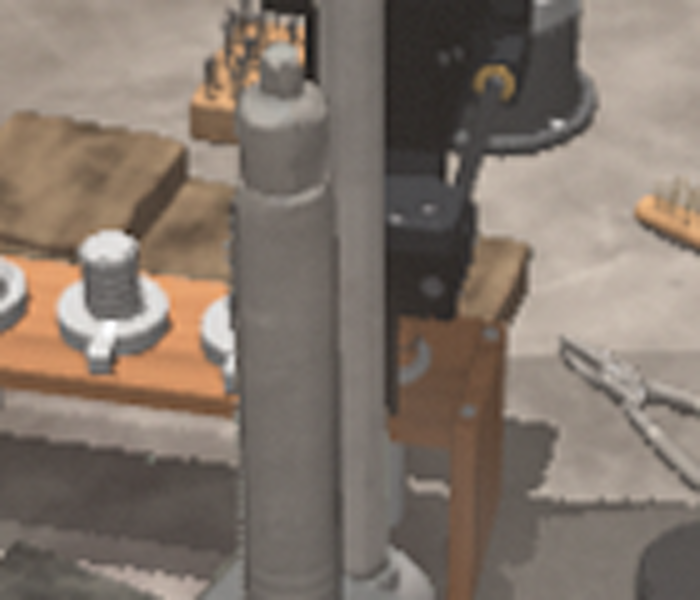

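```bash
python3 -m pendant '[{"translation":[0,0,0],"angular":[0,0,0],"hand":-1},{"translation":[0,0,0],"angular":[0,0,0],"hand":-1},{"translation":[0,0,0],"angular":[0,0,0],"hand":-1},{"translation":[0,0,0],"angular":[0,0,0],"hand":-1},{"translation":[0,0,0],"angular":[0,0,0],"hand":-1},{"translation":[0,0,0],"angular":[0,0,0],"hand":-1},{"translation":[0,0,0],"angular":[0,0,0],"hand":-1},{"translation":[0,0,0],"angular":[0,0,0],"hand":-1}]' 40; python3 -c "
from h import *
s=r.read_state();print(s['ee_pos'],s['ft_force'],s['torque'],s['width'])"
```

```text
time: 4.7
ee_pos: [0.4516, 0.1111, 0.1276]
eef_rot: [-0.704, -0.065, 0.704, -0.065]
ft_force: [0.4, -1.0, -0.8]
width: 0.0309
[0.45161272 0.11106568 0.12756399] [ 0.36206236 -0.95932573 -0.80437392] [ 0.03659718 -0.01260828 -0.00871357] 0.030871385950768267
```

```bash
python3 -m pendant '[{"translation":[0,0,0],"angular":[0,0,0],"hand":-1},{"translation":[0,0,0],"angular":[0,0,0],"hand":-1},{"translation":[0,0,0],"angular":[0,0,0],"hand":-1}]' 40; python3 -c "
from h import *
s=r.read_state();print(s['ee_pos'],s['ft_force'],s['torque'],s['width'])"
```

```text
time: 5.0
ee_pos: [0.4516, 0.1112, 0.1276]
eef_rot: [0.704, 0.065, -0.704, 0.065]
ft_force: [-0.9, 1.5, -0.2]
width: 0.021
[0.45158978 0.11116833 0.12756494] [-0.94555094  1.47163427 -0.16583934] [0.18046009 0.07412755 0.00433128] 0.02098358891055271
```

```bash
python3 -m pendant '[{"translation":[0,0,1],"angular":[0,0,0],"hand":-1},{"translation":[0,0,2],"angular":[0,0,0],"hand":-1},{"translation":[0,0,3],"angular":[0,0,0],"hand":-1},{"translation":[0,0,3],"angular":[0,0,0],"hand":-1},{"translation":[0,0,3],"angular":[0,0,0],"hand":-1},{"translation":[0,-1,0],"angular":[0,0,0],"hand":-1},{"translation":[0.6,-3,0],"angular":[0,0,0],"hand":-1},{"translation":[0.7,-3.5,0],"angular":[0,0,0],"hand":-1},{"translation":[0.7,-3.5,0],"angular":[0,0,0],"hand":-1},{"translation":[0.8,-3.5,0],"angular":[0,0,0],"hand":-1},{"translation":[0.8,-3.5,0],"angular":[0,0,0],"hand":-1},{"translation":[0.8,-3.5,0],"angular":[0,0,0],"hand":-1},{"translation":[0.8,-3.5,0],"angular":[0,0,0],"hand":-1},{"translation":[0.8,-3.5,0],"angular":[0,0,0],"hand":-1},{"translation":[0.8,-2.5,0],"angular":[0,0,0],"hand":-1},{"translation":[0.6,-1.4,0],"angular":[0,0,0],"hand":-1},{"translation":[0,-0.5,0],"angular":[0,0,0],"hand":-1},{"translation":[0,0,0],"angular":[0,0,0],"hand":-1},{"translation":[0,0,0],"angular":[0,0,0],"hand":-1}]' 40
python3 - <<'E'
from h import *
im=r.camera("side")[:,:,::-1]; it=r.camera("top")[:,:,::-1]
cv2.imwrite("pics/s3.png",np.hstack([cv2.resize(im[100:240,300:430],None,fx=4,fy=4,interpolation=cv2.INTER_CUBIC)]))
cv2.imwrite("pics/t3.png",cv2.resize(it[200:320,380:540],None,fx=4,fy=4,interpolation=cv2.INTER_CUBIC))
s=r.read_state();print(s['ee_pos'],s['ft_force'],s['torque'],s['width'])
E
```

```text
time: 6.9
ee_pos: [0.5256, -0.2164, 0.2477]
eef_rot: [0.704, 0.066, -0.704, 0.066]
ft_force: [-0.2, -0.1, -1.2]
width: 0.0208
[ 0.52570005 -0.21653845  0.24785605] [ 0.77671887 -0.36603671 -0.51373964] [ 0.05498401 -0.01343202  0.04095805] 0.020842308296375005
```

View pics/s3.png

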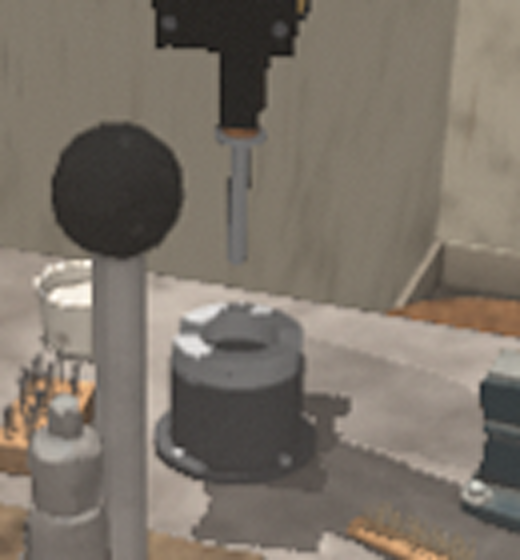

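View pics/t3.png

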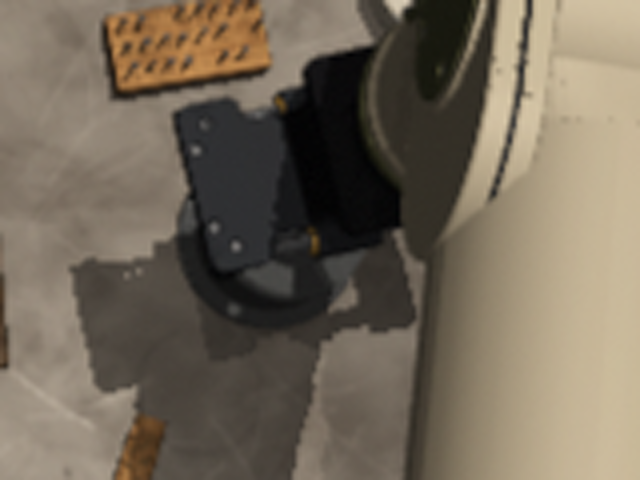

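Run:
```python
from h import *
print(proj("side",[[.5257,-.2165,.1303],[.5257,-.2165,.08],[.5252,-.2229,.08]]))
```

```text
[[164.81212968 358.43709678]
 [183.36587894 357.7901578 ]
 [182.26485051 358.84235982]]
```

```bash
python3 -m pendant '[{"translation":[-0.1,-0.57,0],"angular":[0,0,0],"hand":-1},{"translation":[0,0,-2],"angular":[0,0,0],"hand":-1},{"translation":[0,0,-2],"angular":[0,0,0],"hand":-1},{"translation":[0,0,-1],"angular":[0,0,0],"hand":-1},{"translation":[0,0,-0.5],"angular":[0,0,0],"hand":-1},{"translation":[0,0,-0.5],"angular":[0,0,0],"hand":-1},{"translation":[0,0,0],"angular":[0,0,0],"hand":-1}]' 40; python3 -c "
from h import *
s=r.read_state();print(s['ee_pos'],s['ft_force'],s['torque'],s['width'])"
```

```text
time: 7.7
ee_pos: [0.5247, -0.2236, 0.1876]
eef_rot: [0.704, 0.065, -0.704, 0.065]
ft_force: [0.6, -0.1, -1.2]
width: 0.0206
[ 0.52467298 -0.22361703  0.18759257] [ 0.55052917 -0.08069441 -1.21271694] [-0.00506959  0.02741839  0.02870476] 0.020611413429977347
```

```bash
python3 -m pendant '[{"translation":[0,0.1,-0.4],"angular":[0,0,0],"hand":-1},{"translation":[0,0,-0.4],"angular":[0,0,0],"hand":-1},{"translation":[0,0,-0.3],"angular":[0,0,0],"hand":-1},{"translation":[0,0,-0.3],"angular":[0,0,0],"hand":-1}]' 40; python3 -c "
from h import *
s=r.read_state();print(s['ee_pos'],s['ft_force'],s['torque'],s['width'])"
```

```text
time: 8.1
ee_pos: [0.5246, -0.2226, 0.1734]
eef_rot: [0.704, 0.065, -0.704, 0.065]
ft_force: [0.2, 0.2, -1.6]
width: 0.021
[ 0.52462165 -0.22264538  0.17337378] [ 0.20571007  0.22021049 -1.56769285] [ 0.0058703   0.00533032 -0.00036253] 0.020980931423776775
```

Tip is at 0.056, inside the bore with no contact. Now I feel for the bottom.

```bash
python3 -m pendant '[{"translation":[0,0,-0.4],"angular":[0,0,0],"hand":-1},{"translation":[0,0,-0.4],"angular":[0,0,0],"hand":-1},{"translation":[0,0,-0.3],"angular":[0,0,0],"hand":-1},{"translation":[0,0,-0.3],"angular":[0,0,0],"hand":-1},{"translation":[0,0,-0.2],"angular":[0,0,0],"hand":-1}]' 40; python3 -c "
from h import *
s=r.read_state();print(s['ee_pos'],s['ft_force'],s['torque'],s['width'])"
```

```text
time: 8.6
ee_pos: [0.5259, -0.2228, 0.1592]
eef_rot: [0.705, 0.065, -0.703, 0.066]
ft_force: [-2.2, 1.1, 20.1]
width: 0.0208
[ 0.52588123 -0.22282493  0.15924017] [-2.15505137  1.07517806 20.1436481 ] [ 0.53391884  0.65982464 -0.0049997 ] 0.02077661648713019
```

```bash
python3 -m pendant '[{"translation":[0,0,0.1],"angular":[0,0,0],"hand":-1},{"translation":[0,0,0],"angular":[0,0,0],"hand":-1},{"translation":[0,0,0],"angular":[0,0,0],"hand":-1}]' 40; python3 -c "
from h import *
s=r.read_state();print(s['ee_pos'],s['ft_force'],s['torque'],s['width'])"
```

```text
time: 8.9
ee_pos: [0.5252, -0.2227, 0.1595]
eef_rot: [0.705, 0.065, -0.704, 0.066]
ft_force: [-0.8, 1.0, 7.0]
width: 0.0211
[ 0.52522612 -0.22269339  0.15946807] [-0.82232181  0.97038039  7.01036157] [0.31430437 0.31332853 0.03179757] 0.021076877580716424
```

```bash
python3 -m pendant '[{"translation":[0,0,1],"angular":[0,0,0],"hand":-1},{"translation":[0,0,2],"angular":[0,0,0],"hand":-1},{"translation":[0,0,3],"angular":[0,0,0],"hand":-1},{"translation":[0,0,3],"angular":[0,0,0],"hand":-1},{"translation":[0,1,0],"angular":[0,0,0],"hand":-1},{"translation":[-0.6,3,0],"angular":[0,0,0],"hand":-1},{"translation":[-0.7,3.5,0],"angular":[0,0,0],"hand":-1},{"translation":[-0.7,3.5,0],"angular":[0,0,0],"hand":-1},{"translation":[-0.8,3.5,0],"angular":[0,0,0],"hand":-1},{"translation":[-0.8,3.5,0],"angular":[0,0,0],"hand":-1},{"translation":[-0.8,3.5,0],"angular":[0,0,0],"hand":-1},{"translation":[-0.8,3.5,0],"angular":[0,0,0],"hand":-1},{"translation":[-0.8,3.5,0],"angular":[0,0,0],"hand":-1},{"translation":[-0.8,2.5,0],"angular":[0,0,0],"hand":-1},{"translation":[-0.6,1.4,0],"angular":[0,0,0],"hand":-1},{"translation":[0,0.5,0],"angular":[0,0,0],"hand":-1},{"translation":[0,0,0],"angular":[0,0,0],"hand":-1},{"translation":[0,0,0],"angular":[0,0,0],"hand":-1}]' 40; python3 -c "
from h import *
s=r.read_state();print(s['ee_pos'],s['ft_force'],s['torque'],s['width'])"
```

```text
time: 10.7
ee_pos: [0.4511, 0.105, 0.2484]
eef_rot: [-0.704, -0.065, 0.704, -0.065]
ft_force: [-0.0, 0.1, -0.6]
width: 0.0211
[0.45105425 0.10496238 0.24838638] [-0.0380397   0.05039012 -0.6487461 ] [0.00460135 0.01821962 0.03329707] 0.0211432004906549
```

```bash
python3 -m pendant '[{"translation":[0.1,0.6,0],"angular":[0,0,0],"hand":-1},{"translation":[0,0,-1.5],"angular":[0,0,0],"hand":-1},{"translation":[0,0,-1],"angular":[0,0,0],"hand":-1},{"translation":[0,0,0],"angular":[0,0,0],"hand":-1},{"translation":[0,0,0],"angular":[0,0,0],"hand":-1}]' 40
python3 - <<'E'
from h import *
im=r.camera("side")[:,:,::-1]; it=r.camera("top")[:,:,::-1]
cv2.imwrite("pics/s4.png",cv2.resize(im[190:310,260:400],None,fx=5,fy=5,interpolation=cv2.INTER_CUBIC))
s=r.read_state();print(s['ee_pos'],s['ft_force'],s['torque'],s['width'])
E
```

```text
time: 11.2
ee_pos: [0.4516, 0.1122, 0.2236]
eef_rot: [-0.704, -0.065, 0.704, -0.065]
ft_force: [-0.4, 0.9, -2.0]
width: 0.0209
[0.45191738 0.1123527  0.22406312] [ 0.42974458  0.12530411 -1.59881   ] [ 0.07946843 -0.00386825 -0.04161726] 0.02100898815540042
```

View pics/s4.png

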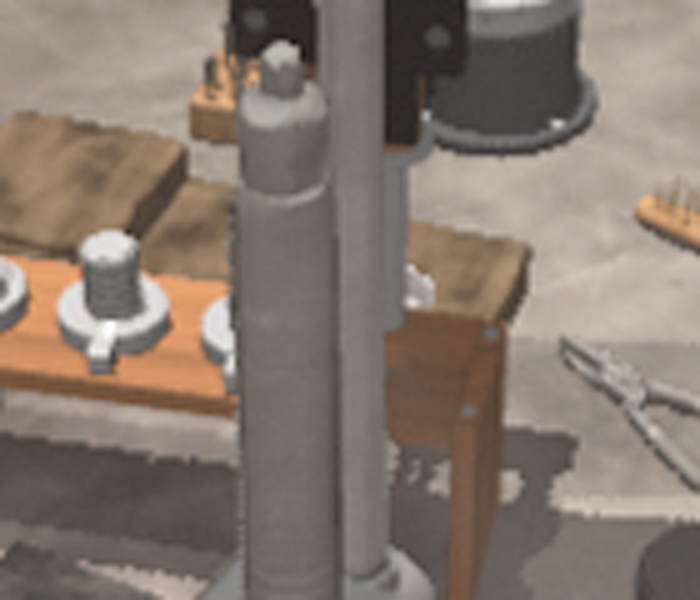

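```bash
python3 -m pendant '[{"translation":[0,-0.1,-0.7],"angular":[0,0,0],"hand":-1},{"translation":[0,0,-0.7],"angular":[0,0,0],"hand":-1},{"translation":[0,0,-0.4],"angular":[0,0,0],"hand":-1},{"translation":[0,0,-0.4],"angular":[0,0,0],"hand":-1},{"translation":[0,0,-0.3],"angular":[0,0,0],"hand":-1},{"translation":[0,0,0],"angular":[0,0,0],"hand":-1}]' 40; python3 -c "
from h import *
s=r.read_state();print(s['ee_pos'],s['ft_force'],s['torque'],s['width'])"
```

```text
time: 11.9
ee_pos: [0.4514, 0.1113, 0.1982]
eef_rot: [-0.704, -0.065, 0.704, -0.065]
ft_force: [0.6, 0.3, -0.6]
width: 0.0212
[0.45143203 0.11132688 0.19815861] [ 0.57524025  0.26121244 -0.57886434] [ 0.05295782 -0.0486355  -0.01859165] 0.021209592292261225
```

Tip at 0.0806: it is in the hole. On down to 0.1285, then softly.

```bash
python3 -m pendant '[{"translation":[0,0,-1.5],"angular":[0,0,0],"hand":-1},{"translation":[0,0,-2],"angular":[0,0,0],"hand":-1},{"translation":[0,0,-2],"angular":[0,0,0],"hand":-1},{"translation":[0,0,-1],"angular":[0,0,0],"hand":-1},{"translation":[0,0,-0.3],"angular":[0,0,0],"hand":-1},{"translation":[0,0,-0.2],"angular":[0,0,0],"hand":-1},{"translation":[0,0,0],"angular":[0,0,0],"hand":-1}]' 40; python3 -c "
from h import *
s=r.read_state();print(s['ee_pos'],s['ft_force'],s['torque'],s['width'])"
```

```text
time: 12.6
ee_pos: [0.452, 0.1115, 0.1291]
eef_rot: [0.704, 0.065, -0.704, 0.065]
ft_force: [0.0, 0.2, -0.9]
width: 0.0213
[0.45199223 0.11147291 0.12914405] [ 0.0113402   0.24970004 -0.89563431] [-0.06827625 -0.00730296  0.04614054] 0.02131467538150086
```

```bash
python3 -m pendant '[{"translation":[0,0,-0.1],"angular":[0,0,0],"hand":-1},{"translation":[0,0,-0.1],"angular":[0,0,0],"hand":-1},{"translation":[0,0,0],"angular":[0,0,0],"hand":-1},{"translation":[0,0,0],"angular":[0,0,0],"hand":1},{"translation":[0,0,0],"angular":[0,0,0],"hand":1},{"translation":[0,0,0],"angular":[0,0,0],"hand":1},{"translation":[0,0,0],"angular":[0,0,0],"hand":1},{"translation":[0,0,0],"angular":[0,0,0],"hand":1},{"translation":[0,0,2],"angular":[0,0,0],"hand":1},{"translation":[0,0,3],"angular":[0,0,0],"hand":1},{"translation":[0,0,3],"angular":[0,0,0],"hand":1},{"translation":[0,0,3],"angular":[0,0,0],"hand":1},{"translation":[0,-4,0],"angular":[0,0,0],"hand":1},{"translation":[0,-4,0],"angular":[0,0,0],"hand":1},{"translation":[0,-4,0],"angular":[0,0,0],"hand":1},{"translation":[0,-4,0],"angular":[0,0,0],"hand":1},{"translation":[0,-3,0],"angular":[0,0,0],"hand":1},{"translation":[0,-1,0],"angular":[0,0,0],"hand":1}]' 40
python3 - <<'E'
from h import *
im=r.camera("side")[:,:,::-1]; it=r.camera("top")[:,:,::-1]
cv2.imwrite("pics/s5.png",cv2.resize(im[210:310,220:400],None,fx=4,fy=4,interpolation=cv2.INTER_CUBIC))
cv2.imwrite("pics/t5.png",cv2.resize(it[170:330,240:400],None,fx=3.7,fy=3.7,interpolation=cv2.INTER_CUBIC))
s=r.read_state();print(s['ee_pos'],s['ft_force'],s['torque'],s['width'],s['time'])
E
```

```text
time: 14.4
ee_pos: [0.4511, -0.092, 0.2364]
eef_rot: [-0.704, -0.064, 0.704, -0.064]
ft_force: [-0.0, -0.7, 0.8]
width: 0.0871
[ 0.45149879 -0.08962617  0.2364246 ] [0.11081719 0.92294767 0.2760028 ] [ 0.01789342 -0.03304159  0.00555191] 0.08714910588491401 14.5
```

View pics/s5.png

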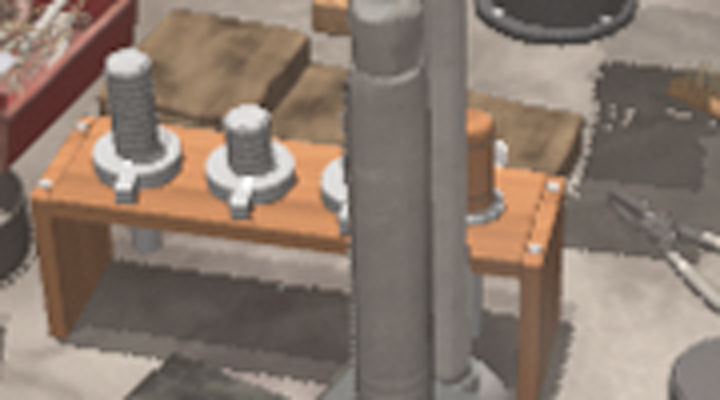

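View pics/t5.png

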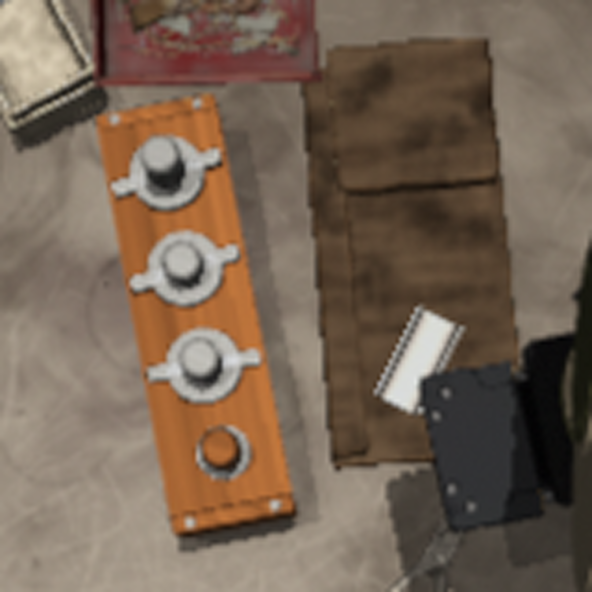

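Run:
```python
from h import *
from scipy.ndimage import map_coordinates
im=cv2.imread("pics/top0.png").astype(float)
def prof(cx,cy,z,rs,f):
    a=np.radians(np.arange(0,360,1.0)); tot=0
    for R in rs:
        rc=proj("top",np.c_[cx+R*np.cos(a),cy+R*np.sin(a),0*a+z]); tot=tot+f([map_coordinates(im[...,k],rc.T,order=1) for k in range(3)])
    return tot/len(rs)
def angs(p,base,half=35):
    out=[]
    for b in(base,base+180):
        i=np.arange(b-half,b+half+1); w=p[i%360]; w=np.clip(w-(w.min()+.5*(w.max()-w.min())),0,None); out.append((i*w).sum()/w.sum())
    return out
for c in((.5019,.1202),(.5586,.1305),(.6163,.1403)):
    for R in((.026,.028,.03),): print("ear",angs(prof(*c,.0995,R,lambda b:b[0]),-76))  # blue channel: gray vs orange
for c in((.5252,-.2229),(.5248,-.2222)):
    for R in((.027,.029),(.031,.034),(.036,.038)): print("notch",R,angs(255-prof(*c,.08,R,lambda b:b[1]),13))
```

```text
ear [np.float64(-79.12105155355462), np.float64(94.77606449198305)]
ear [np.float64(-69.09567161206867), np.float64(102.1605285694933)]
ear [np.float64(-70.01944149458254), np.float64(104.88671117191325)]
notch (0.027, 0.029) [np.float64(8.802213069388081), np.float64(194.18288153636433)]
notch (0.031, 0.034) [np.float64(9.408437527661125), np.float64(193.5631230296427)]
notch (0.036, 0.038) [np.float64(9.929213276050687), np.float64(193.61514552515266)]
notch (0.027, 0.029) [np.float64(7.246391624067081), np.float64(195.62434473969486)]
notch (0.031, 0.034) [np.float64(8.16795438956563), np.float64(194.86209344784737)]
notch (0.036, 0.038) [np.float64(8.424371184577575), np.float64(194.72946864614346)]
```

```bash
python3 -m pendant '[{"translation":[1,2,0],"angular":[0,0,0],"hand":1},{"translation":[1.5,3,0],"angular":[0,0,0],"hand":1},{"translation":[1.5,3,0],"angular":[0,0,0],"hand":1},{"translation":[1.5,3,0],"angular":[0,0,0],"hand":1},{"translation":[1.5,3,0],"angular":[0,0,0],"hand":1},{"translation":[1.5,3,0],"angular":[0,0,0],"hand":1},{"translation":[1.2,3,0],"angular":[0,0,0],"hand":1},{"translation":[1,1.5,0],"angular":[0,0,0],"hand":1},{"translation":[0,0.5,0],"angular":[0,0,0],"hand":1},{"translation":[0,0,0],"angular":[0,0,0],"hand":1},{"translation":[0,0,0],"angular":[0,0,0],"hand":1}]' 40
```

```text
time: 15.6
ee_pos: [0.5582, 0.131, 0.2366]
eef_rot: [-0.704, -0.065, 0.704, -0.065]
ft_force: [0.8, -1.2, -0.8]
width: 0.0871
```

```bash
python3 -m pendant '[{"translation":[0.1,0,-2],"angular":[0,0,0],"hand":1},{"translation":[0,0,-3],"angular":[0,0,0],"hand":1},{"translation":[0,0,-3],"angular":[0,0,0],"hand":1},{"translation":[0,0,-1.5],"angular":[0,0,0],"hand":1},{"translation":[0,0,-1],"angular":[0,0,0],"hand":1},{"translation":[0,0,0],"angular":[0,0,0],"hand":1},{"translation":[0,0,0],"angular":[0,0,0],"hand":1}]' 50
python3 - <<'E'
from h import *
im=r.camera("side")[:,:,::-1]
cv2.imwrite("pics/s6.png",cv2.resize(im[170:310,210:360],None,fx=4,fy=4,interpolation=cv2.INTER_CUBIC))
s=r.read_state();print(s['ee_pos'],s['ft_force'],s['torque'],s['width'],s['time'])
E
```

```text
time: 16.3
ee_pos: [0.5602, 0.1314, 0.1327]
eef_rot: [0.705, 0.065, -0.704, 0.065]
ft_force: [-0.2, -0.6, 0.3]
width: 0.0871
[0.56034322 0.13154868 0.13294738] [-0.18303429  0.03464796  0.70786854] [-0.02484405 -0.01622232  0.00877   ] 0.08666395256182957 16.35
```

View pics/s6.png

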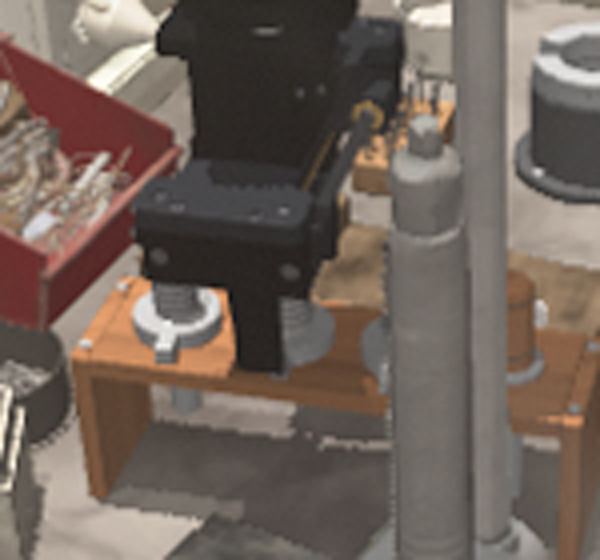

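Run:
```python
from h import *
np.set_printoptions(precision=1,suppress=True)
p=np.array([.5603,.1315,.1329]); j=np.array([.185,-.983,0])
f=lambda P:((proj("side",P)[:,::-1]-[210,170]+.5)*4)
t=p-[0,0,.025]
k=np.array([.983,.185,0])*.0095
print(f(np.array([t-j*.0435+k,t-j*.0435-k,t-j*.0585+k,t-j*.0585-k,t])))
print("cap grip top",f(np.array([[.559,.1305,.128],[.559,.1305,.1]])))
```

```text
[[242.  358.6]
 [281.3 363.4]
 [232.5 377.7]
 [272.2 382.7]
 [287.3 308.2]]
cap grip top [[288.3 273.3]
 [291.5 321. ]]
```

```bash
python3 -m pendant '[{"translation":[-0.1,-0.1,-0.25],"angular":[0,0,0],"hand":0.5},{"translation":[0,0,-0.25],"angular":[0,0,0],"hand":-1},{"translation":[0,0,0],"angular":[0,0,0],"hand":-1},{"translation":[0,0,0],"angular":[0,0,0],"hand":-1},{"translation":[0,0,0],"angular":[0,0,0],"hand":-1},{"translation":[0,0,0],"angular":[0,0,0],"hand":-1},{"translation":[0,0,0],"angular":[0,0,0],"hand":-1},{"translation":[0,0,0],"angular":[0,0,0],"hand":-1},{"translation":[0,0,0],"angular":[0,0,0],"hand":-1},{"translation":[0,0,0],"angular":[0,0,0],"hand":-1},{"translation":[0,0,0],"angular":[0,0,0],"hand":-1},{"translation":[0,0,0],"angular":[0,0,0],"hand":-1}]' 50; python3 -c "
from h import *
s=r.read_state();print(s['ee_pos'],s['ft_force'],s['torque'],s['width'])"
```

```text
time: 17.55
ee_pos: [0.5586, 0.1304, 0.1266]
eef_rot: [0.704, 0.065, -0.704, 0.065]
ft_force: [0.1, 0.8, 0.1]
width: 0.0208
[0.55862665 0.1303976  0.12659589] [0.10949441 0.81615135 0.1249286 ] [ 0.08506294 -0.01807164 -0.03338743] 0.020826480280830513
```

```bash
python3 -m pendant '[{"translation":[0,0,1],"angular":[0,0,0],"hand":-1},{"translation":[0,0,2],"angular":[0,0,0],"hand":-1},{"translation":[0,0,3],"angular":[0,0,0],"hand":-1},{"translation":[0,0,3],"angular":[0,0,0],"hand":-1},{"translation":[0,-1,2],"angular":[0,0,0],"hand":-1},{"translation":[0,-2,0],"angular":[0,0,4],"hand":-1},{"translation":[-0.3,-3,0],"angular":[0,0,8],"hand":-1},{"translation":[-0.3,-3,0],"angular":[0,0,8],"hand":-1},{"translation":[-0.3,-3,0],"angular":[0,0,8],"hand":-1},{"translation":[-0.3,-3,0],"angular":[0,0,8],"hand":-1},{"translation":[-0.3,-3,0],"angular":[0,0,8],"hand":-1},{"translation":[-0.3,-3,0],"angular":[0,0,8],"hand":-1},{"translation":[-0.3,-3,0],"angular":[0,0,8],"hand":-1},{"translation":[-0.3,-3,0],"angular":[0,0,8],"hand":-1},{"translation":[-0.3,-3,0],"angular":[0,0,8],"hand":-1},{"translation":[-0.3,-3,0],"angular":[0,0,8],"hand":-1},{"translation":[-0.4,-2,0],"angular":[0,0,1.5],"hand":-1},{"translation":[-0.3,-1.3,0],"angular":[0,0,0],"hand":-1},{"translation":[0,0,0],"angular":[0,0,0],"hand":-1},{"translation":[0,0,0],"angular":[0,0,0],"hand":-1}]' 50
python3 - <<'E'
from h import *
from scipy.spatial.transform import Rotation as Ro
im=r.camera("side")[:,:,::-1]
cv2.imwrite("pics/s7.png",cv2.resize(im[100:240,300:430],None,fx=4,fy=4,interpolation=cv2.INTER_CUBIC))
s=r.read_state();print(s['ee_pos'],s['ft_force'],s['torque'],s['width'],s['time'],s['joint_positions'])
M=Ro.from_quat(s["eef_rot"]).as_matrix(); print(np.degrees(np.arctan2(M[1,1],M[0,1])),M[:,0])
E
```

```text
time: 19.55
ee_pos: [0.5219, -0.2315, 0.2369]
eef_rot: [0.473, 0.526, -0.472, 0.526]
ft_force: [0.7, 0.8, -2.6]
width: 0.0207
[ 0.52206176 -0.23101068  0.23688262] [ 0.11878496  0.81383044 -1.52932968] [ 0.01798698 -0.09216093 -0.05101964] 0.02055537076315228 19.6 [ 0.91157356  0.29127531 -0.68830548  1.59466815  0.18871721  1.32333863
  0.30529034]
6.170079170801015 [ 4.55601893e-04  4.49227532e-04 -9.99999795e-01]
```

View pics/s7.png

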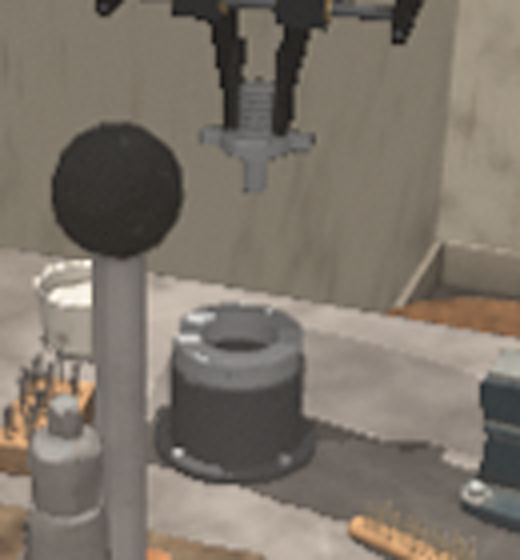

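Run:
```python
from h import *
np.set_printoptions(precision=1,suppress=True)
for ph in(0,6,12,18,24):
    a=np.radians(ph);e=np.array([np.cos(a),np.sin(a),0])*.033;c=np.array([.5221,-.231,.205])
    q=(proj("side",np.array([c+e,c-e,c]))[:,::-1]-[300,100]+.5)*4; print(ph,q.ravel(),q[1]-q[0])
# notch in side view from s0
for ph in(0,6,12,18,24):
    a=np.radians(ph);e=np.array([np.cos(a),np.sin(a),0])*.033;c=np.array([.5252,-.2225,.08])
    q=(proj("side",np.array([c+e,c-e]))[:,::-1]-[300,100]+.5)*4; print(ph,q.ravel(),q[1]-q[0])
```

```text
0 [200.9 128.1 307.7 144.3 253.8 136.1] [106.8  16.1]
6 [199.2 130.3 309.2 142.1 253.8 136.1] [110.1  11.8]
12 [198.  132.5 310.1 139.8 253.8 136.1] [112.1   7.3]
18 [197.5 134.8 310.4 137.5 253.8 136.1] [112.9   2.7]
24 [197.6 137.1 310.  135.2 253.8 136.1] [112.5  -1.9]
0 [187.1 322.1 288.1 340.7] [100.9  18.6]
6 [185.5 324.6 289.5 338.2] [104.1  13.7]
12 [184.3 327.1 290.4 335.6] [106.1   8.5]
18 [183.8 329.7 290.7 333. ] [106.9   3.3]
24 [183.8 332.3 290.4 330.4] [106.6  -2. ]
```

```bash
python3 -m pendant '[{"translation":[0.3,0.85,0],"angular":[0,0,0],"hand":-1},{"translation":[0,0,-2],"angular":[0,0,0],"hand":-1},{"translation":[0,0,-3],"angular":[0,0,0],"hand":-1},{"translation":[0,0,-2],"angular":[0,0,0],"hand":-1},{"translation":[0,0,-1.5],"angular":[0,0,0],"hand":-1},{"translation":[0,0,-0.5],"angular":[0,0,0],"hand":-1},{"translation":[0,0,0],"angular":[0,0,0],"hand":-1},{"translation":[0,0,0],"angular":[0,0,0],"hand":-1}]' 50
python3 - <<'E'
from h import *
im=r.camera("side")[:,:,::-1]
cv2.imwrite("pics/s8.png",cv2.resize(im[130:230,310:410],None,fx=6,fy=6,interpolation=cv2.INTER_CUBIC))
s=r.read_state();print(s['ee_pos'],s['ft_force'],s['torque'],s['width'],s['time'])
E
```

```text
time: 20.4
ee_pos: [0.5253, -0.224, 0.1476]
eef_rot: [0.473, 0.525, -0.472, 0.526]
ft_force: [-0.9, -0.3, -1.1]
width: 0.0206
[ 0.52530734 -0.22418303  0.1477256 ] [ 0.64586694  0.86247011 -1.33796885] [-0.02246263 -0.13138456  0.01189974] 0.020633208637118143 20.45
```

View pics/s8.png

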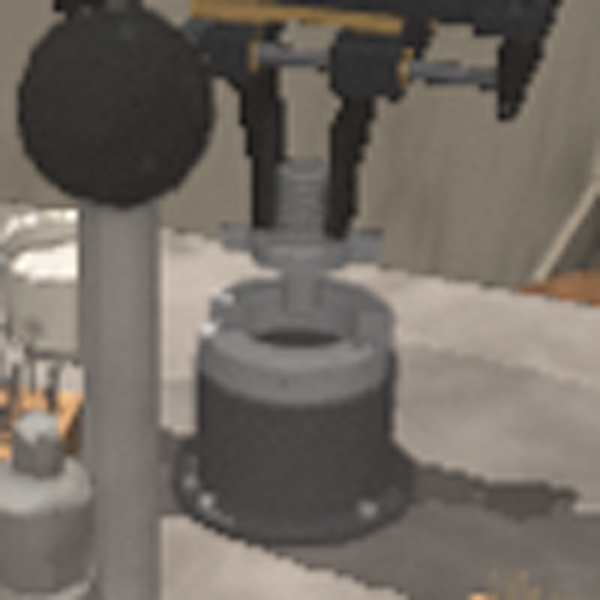

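```bash
python3 -m pendant '[{"translation":[-0.05,0.15,-0.5],"angular":[0,0,0],"hand":-1},{"translation":[0,0,-0.6],"angular":[0,0,0],"hand":-1},{"translation":[0,0,-0.5],"angular":[0,0,0],"hand":-1},{"translation":[0,0,-0.4],"angular":[0,0,0],"hand":-1},{"translation":[0,0,-0.4],"angular":[0,0,0],"hand":-1},{"translation":[0,0,-0.3],"angular":[0,0,0],"hand":-1},{"translation":[0,0,0],"angular":[0,0,0],"hand":-1}]' 50; python3 -c "
from h import *
s=r.read_state();print(s['ee_pos'],s['ft_force'],s['torque'],s['width'])"
```

```text
time: 21.15
ee_pos: [0.5247, -0.2232, 0.1195]
eef_rot: [0.473, 0.525, -0.473, 0.526]
ft_force: [4.6, -2.7, -3.4]
width: 0.0209
[ 0.52466667 -0.22323418  0.11952294] [ 4.60467287 -2.6619832  -3.39798645] [-0.88123247 -1.28272717  0.05212716] 0.02089693763145952
```

```bash
python3 -m pendant '[{"translation":[0.1,-0.06,0],"angular":[0,0,0],"hand":-1},{"translation":[0,0,0],"angular":[0,0,0],"hand":-1}]' 50; python3 -c "
from h import *
s=r.read_state();print(s['ee_pos'],s['ft_force'],s['torque'],s['width'])"
```

```text
time: 21.35
ee_pos: [0.525, -0.2234, 0.1194]
eef_rot: [0.473, 0.526, -0.473, 0.526]
ft_force: [1.8, -2.1, -1.9]
width: 0.0204
[ 0.52498682 -0.22343094  0.11942718] [ 1.77166243 -2.07866439 -1.93008653] [-0.68511525 -0.66637789 -0.0125919 ] 0.0203917752828655
```

```bash
python3 -m pendant '[{"translation":[0.08,-0.08,0],"angular":[0,0,0],"hand":-1},{"translation":[0,0,-0.2],"angular":[0,0,0],"hand":-1},{"translation":[0,0,-0.2],"angular":[0,0,0],"hand":-1},{"translation":[0,0,-0.1],"angular":[0,0,0],"hand":-1},{"translation":[0,0,0],"angular":[0,0,0],"hand":-1}]' 50; python3 -c "
from h import *
s=r.read_state();print(s['ee_pos'],s['ft_force'],s['torque'],s['width'])"
```

```text
time: 21.85
ee_pos: [0.5257, -0.2238, 0.1143]
eef_rot: [0.473, 0.526, -0.473, 0.526]
ft_force: [-0.2, -0.4, -1.6]
width: 0.0209
[ 0.52569111 -0.2238065   0.11427873] [-0.18529923 -0.36457694 -1.6093869 ] [-0.01750824 -0.0923564  -0.01961163] 0.020865153515105126
```

```bash
python3 -m pendant '[{"translation":[0,0,-0.2],"angular":[0,0,0],"hand":-1},{"translation":[0,0,-0.2],"angular":[0,0,0],"hand":-1},{"translation":[0,0,-0.2],"angular":[0,0,0],"hand":-1},{"translation":[0,0,-0.1],"angular":[0,0,0],"hand":-1},{"translation":[0,0,0],"angular":[0,0,0],"hand":-1}]' 50
python3 - <<'E'
from h import *
im=r.camera("side")[:,:,::-1]
cv2.imwrite("pics/s9.png",cv2.resize(im[130:230,310:410],None,fx=6,fy=6,interpolation=cv2.INTER_CUBIC))
s=r.read_state();print(s['ee_pos'],s['ft_force'],s['torque'],s['width'],s['time'])
E
```

```text
time: 22.35
ee_pos: [0.5258, -0.224, 0.1073]
eef_rot: [0.473, 0.526, -0.473, 0.526]
ft_force: [1.1, -0.1, -1.3]
width: 0.0208
[ 0.52587526 -0.22403035  0.10748906] [-0.65204732  0.0154029  -1.70949405] [-0.03167249 -0.19239302 -0.01571773] 0.02092895335406542 22.4
```

View pics/s9.png

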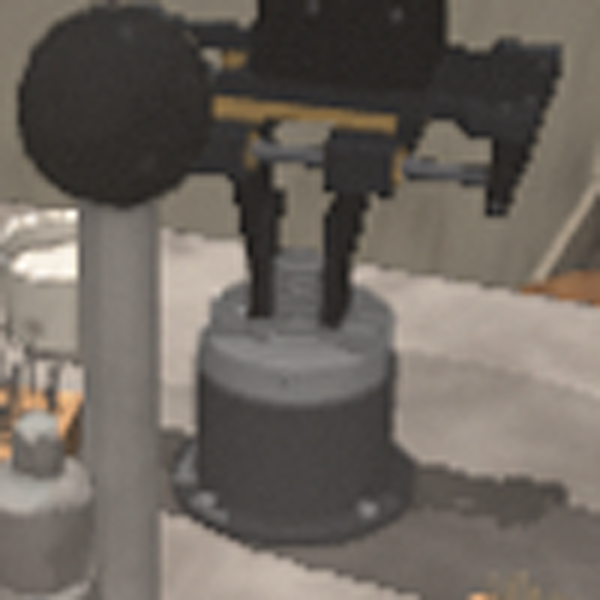

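Almost flush and still hanging free. I press gently down until I feel the bottom.

```bash
python3 -m pendant '[{"translation":[0,0,-0.1],"angular":[0,0,0],"hand":-1},{"translation":[0,0,-0.05],"angular":[0,0,0],"hand":-1},{"translation":[0,0,0],"angular":[0,0,0],"hand":-1}]' 50; python3 -c "
from h import *
s=r.read_state();print(s['ee_pos'],s['ft_force'],s['torque'],s['width'])"
```

```text
time: 22.7
ee_pos: [0.5262, -0.2241, 0.1065]
eef_rot: [0.473, 0.526, -0.473, 0.526]
ft_force: [-0.9, 0.7, 4.2]
width: 0.0207
[ 0.5261589  -0.22413973  0.10653408] [-0.91434998  0.67084285  4.16128184] [ 0.04916608  0.24683291 -0.00199027] 0.020667621183850803
```

```bash
python3 -m pendant '[{"translation":[0,0,-0.1],"angular":[0,0,0],"hand":-1},{"translation":[0,0,0],"angular":[0,0,0],"hand":-1}]' 50; python3 -c "
from h import *
s=r.read_state();print(s['ee_pos'],s['ft_force'],s['torque'],s['width'])"
python3 -m pendant '[{"translation":[0,0,0.1],"angular":[0,0,0],"hand":-1},{"translation":[0,0,0],"angular":[0,0,0],"hand":0},{"translation":[0,0,0.1],"angular":[0,0,0],"hand":0},{"translation":[0,0,0],"angular":[0,0,0],"hand":0},{"translation":[0,0,0],"angular":[0,0,0],"hand":0},{"translation":[0,0,1],"angular":[0,0,0],"hand":0},{"translation":[0,0,2],"angular":[0,0,0],"hand":0},{"translation":[0,0,3],"angular":[0,0,0],"hand":0},{"translation":[0,0,4],"angular":[0,0,0],"hand":0},{"translation":[0,0,4],"angular":[0,0,0],"hand":0},{"translation":[-2,3,0],"angular":[0,0,0],"hand":0},{"translation":[-2,4,0],"angular":[0,0,0],"hand":0},{"translation":[-2,4,0],"angular":[0,0,0],"hand":0},{"translation":[0,4,0],"angular":[0,0,0],"hand":0},{"translation":[0,3,0],"angular":[0,0,0],"hand":0},{"translation":[0,0,0],"angular":[0,0,0],"hand":0}]'
python3 - <<'E'
from h import *
im=r.camera("side")[:,:,::-1];it=r.camera("top")[:,:,::-1]
cv2.imwrite("pics/s10.png",im);cv2.imwrite("pics/t10.png",it)
a=cv2.resize(im[150:230,320:400],(480,480),interpolation=cv2.INTER_CUBIC);b=cv2.resize(it[220:290,420:490],(480,480),interpolation=cv2.INTER_CUBIC)
cv2.imwrite("pics/e10.png",cv2.resize(np.hstack([a,b]),(800,400)))
cv2.imwrite("pics/f10.png",cv2.resize(im[210:310,220:400],None,fx=4,fy=4,interpolation=cv2.INTER_CUBIC))
s=r.read_state();print(s['ee_pos'],s['ft_force'],s['time'],s['width'])
E
```

```text
time: 22.9
ee_pos: [0.5263, -0.2243, 0.1064]
eef_rot: [0.473, 0.525, -0.473, 0.526]
ft_force: [-4.1, 1.7, 13.2]
width: 0.0209
[ 0.52632159 -0.22428917  0.1063912 ] [-4.11852684  1.65801323 13.16981886] [0.24881626 1.07873562 0.02778532] 0.020886259701999855
time: 24.5
ee_pos: [0.466, -0.0394, 0.2483]
eef_rot: [0.471, 0.527, -0.471, 0.528]
ft_force: [0.2, -0.3, 1.3]
width: 0.0435
[ 0.46600271 -0.04378051  0.24770476] [ 0.2972673  -0.84888729 -0.194153  ] 24.6 0.043354193207537986
```

View pics/e10.png

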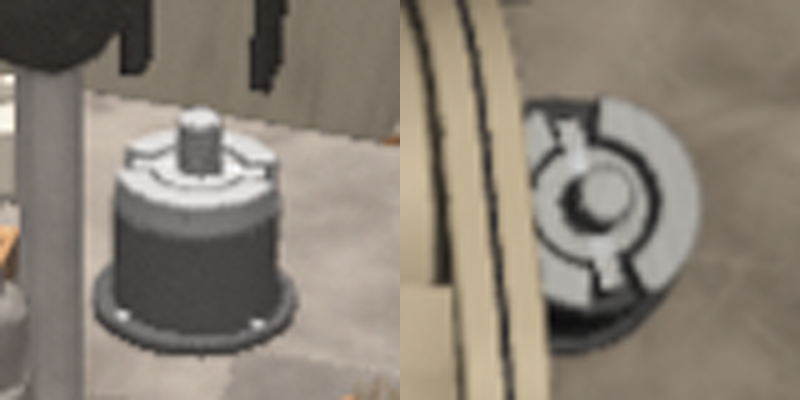

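View pics/f10.png

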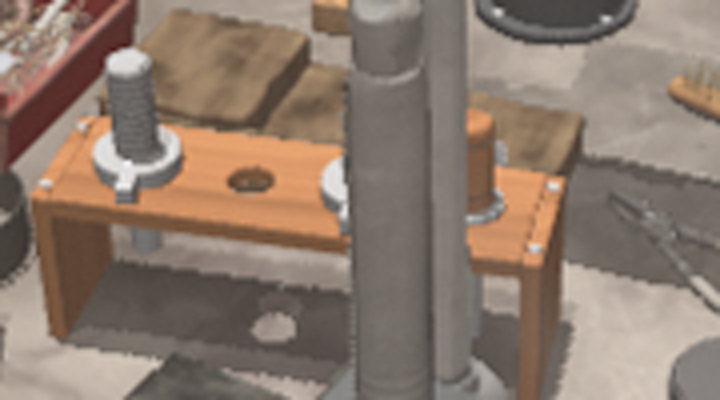

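View pics/t10.png

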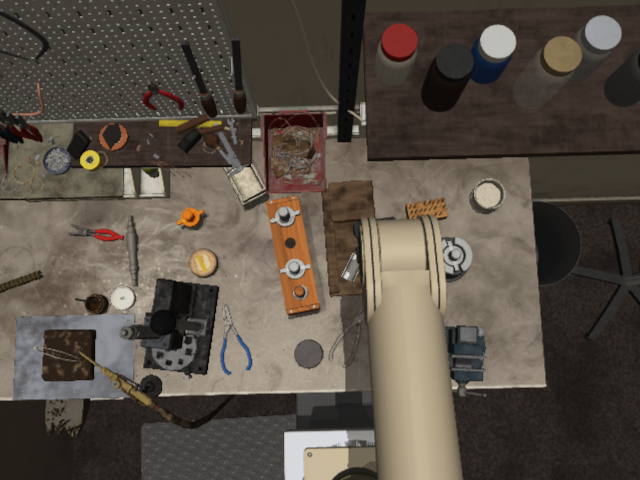

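```bash
python3 -m pendant '[{"translation":[0,0,0],"angular":[0,0,0],"hand":0},{"translation":[0,0,0],"angular":[0,0,0],"hand":0}]'; python3 -c "
from bench import r
print(r.close_job())"
```

```text
time: 24.8
ee_pos: [0.4659, -0.0452, 0.2471]
eef_rot: [0.473, 0.526, -0.473, 0.525]
ft_force: [-0.6, -0.4, 0.3]
width: 0.0436
the job is handed in; nothing more can be done
None
```

I handed the job in at 24.8 s. The bore is the shallow one, 38 mm below the rim, so I closed the pot with the short cap.

- **Depth:** The rod touched bottom with its tip at z ≈ 0.042. It was pressed to about 20 N, then eased to 7 N, and went back into its rack hole standing on its flange.
- **Cap:** I turned the short cap about 86° on the way to the pot. Its ears dropped into the notches at about 12° without any searching. The stem met the bottom with the disc's top at z ≈ 0.080, level with the rim, and I pushed it home to 13 N. The wrist force stayed well under its limit in every reading.
- **Last pictures:** The cap sits flush with both ears in the notches. The rod and the other two caps are in their rack holes, and the robot touches nothing.
- **Disagreements:** The two cameras differed by up to about 7 mm on where the rack is. I went with the top camera, and the grasps agreed with it. During lowering the stem brushed the bore's edge at about 5 N, and a shift of 1–2 mm cleared it.

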